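Roll a stock tin in front of the code reader

ROBOT

A 6-joint arm with a two-finger parallel gripper is mounted at the origin on the work surface. World frame = base frame: x ahead of the robot, y to its left, z up, the work surface at z = 0. Lengths are in m, angles in rad, forces in N, time in s.
With the tool pointing down it reaches from about 0.225 to 0.875 m from the base axis. Payload 3.4 kg.
Tool frame: the origin (TCP) lies between the finger pads; the fingertips stand 17 mm ahead of it and the grasp point (between the pads) lies 2 mm behind it; y points along the fingers, z is the direction in which the jaws open and shut, and the axes are right-handed (so a half turn about y gives the same grasp; the last joint's range is limited). The gripper opens to 85 mm and grips with 20 to 120 N. Pads are 22 mm wide; open, the fingers measure 114 mm over their backs; the gripper's body (76 mm by 85 mm) begins 54 mm behind the grasp point. The pads swing forward as they close: fully open they stand 13 mm farther back than shut.
Start: joints at [1.129, 0.276, 1.505, -0, 1.361, -0.121], TCP at [0.181, 0.546, 0.248] pointing down, gripper open.
Joint ranges: [-2.89, 2.89], [-0.75, 2.08], [0.22, 2.7], [-1.18, 4.32], [0.11, 2.71], [-2.7, 2.7]. Speed limits (rad/s): [2.57, 2.57, 3.14, 3.14, 3.14, 3.14].

INTERFACE

Orientations are given as a unit quaternion [w, x, y, z].
In Python, from rig import manip, get_image, camera_model, sign_off, spot_in, silhouettes, spot_point gives the robot as it stands.
- The arm moves only by the tool jog_arm, never from a script. Its argument "targets" is a list of rows, each a list of 3 entries, a list of its own where there are three numbers: the finger opening in m, from 0 to 0.0854, then the shift along the world's x, y, z in m, then the turn about the world's z in rad. In form: [[claw, [x, y, z], spin], ...]. A call has 1 to 10 rows; each row shifts and turns the commanded pose from where the row before left it; what a row does not reach is not made up. A row lasts 1/8 s, in which the tool goes at most 62.5 mm and 10.7 degrees, less where a joint would pass 70% of its speed; a pose out of reach is approached as far as the arm can. A call with a gripper value outside its range is refused whole. The fingers move at their own pace and stop on an object; "force" is the grip in N (left out, the last holds). Time passes only in rows, so rows that do not move let the fingers close. It gives the time, the measured TCP pose, the force and the opening at its end, in the units of the state.
- manip.get_state(): the state, without advancing time (a new reading comes with each control period).
- get_image(name): name is "scene" or "top" or "wrist"; returns (picture, depth): 384x512x3 uint8, red, green, blue; 384x512 float32, m along the optical axis (not along the pixel's ray), 0 where there is no reading.
- camera_model(name): a dict with "mtx" (3x3 intrinsics, pixels), "world_from_camera" (4x4, takes a point from camera to world coordinates). Camera axes: x right, y up, looking along -z (the intrinsics and any distortion apply to the point x, -y, -z); pixel columns grow to the right and rows downward; lengths in m; the calibration is good to about 2 mm. The wrist camera is an equidistant fisheye: a pixel r from the principal point sees the ray r / f radians off the axis. A picture is of the moment at which its call begins: read the wrist's pose just before it. camera_model takes no time and is no camera call; for the wrist camera it gives the pose at the moment of the call.
- sign_off(): hands the job in, once; it reports no verdict.
Trained networks look in the newest picture that a camera, given by its name, has taken for a name from the list of things; names that differ only in an ending like _2 or _b are one class to them, and where a whole thing is asked for, a point or a joint stands for the part that bears it (a point fixed in the world has none). Each returns a list of dicts, best first, with "score" (0 to 1); they miss things now and then, are a little off and sometimes report something else, mostly with a low value. They report only what shows in the picture. A call takes as long as a camera call. They do not tell look-alikes from the thing itself.
- spot_in(name, camera): "position" ([column, row] in pixels, amid what is visible of it).
- silhouettes(name, camera): "mask" (384x512 bool, what is visible of it) and "position" ([column, row] in pixels, amid what is visible of it).
- spot_point(name, camera): "position" ([column, row] in pixels: a listed point, or the origin of a listed thing).
The state is a dict: "clock": time; "qpos": joint angles; "qd": joint speeds; "effort": joint torques, N m; "position": TCP position; "ee_rot": TCP orientation; "contact_force": force on the tool from outside, world axes, zero at the start; "moment": the same for the moment, N m; "width": finger opening in m.
Only numpy, scipy, OpenCV 4.12 (cv2) and the standard library are available. Lean on these libraries where they do the work, as an engineer would, in place of code of your own. Each camera call takes 0.05 s, during which the arm holds its last target.

TASK

A stock tin lies on its side at one end of the wooden tray. With your fingertips on the top of the tin, roll it along the tray until it stops with its end centred in front of the code reader's window and square to it, then let go. Do not pick the tin up or shove it from low down, keep it lying on its side on the tray floor, and leave everything else where it is.

Things in the scene. Friction and masses are not known exactly. Their poses are not given: they have to be found in the camera images.
- tin: Full closed steel can with a paper band, 75 mm diameter, 110 mm long, about 0.45 kg, lying on its side. Origin: middle of its axis, 37.5 mm above the tray floor; x along the axis, y and z turn as it rolls (z up at start). It rolls without slipping; moving slowly, it stops within millimetres. A fingertip pressed on top at a few N does not slip, so the axis advances half as far as the tip.
- tray: Fixed wooden tray, 146 mm (x) by 400 mm (y, the long way, along which the tin rolls). Origin: centre of its underside, on the table. Floor surface 10 mm above that; rims 8 mm thick, 14 mm above the floor; 130 mm between the long rims, so the tin lying across has 10 mm to spare at each end. The tin starts near one end, the jar stands near the other.
- window (a point): Centre of the code reader's window, 26 mm wide, in a black housing 46 mm wide, 74 mm high, fixed to the table 47 mm off the tray's +x long side. It is 47.5 mm above the table (the height of the tin's axis) and looks along its -x straight across the tray; its axes are parallel to the tray's. The tin is in place when it has the window's position along the tray's y.
- jar: Small upright glass jar with a steel cap, 48 mm in diameter, 75 mm high, standing loose on the tray floor at the end away from the tin; leave it alone. Origin at the centre of its underside.
- bowl: White ceramic tea bowl, 96 mm across, 52 mm high, loose on the table on the robot's side of the tray; leave it alone. Origin at the centre of its underside.
- mould: Aluminium mooncake mould with a spring plunger, 62 mm across (88 mm over its two ears), 104 mm high, loose on the table beyond the tray to one side of the reader; leave it alone. Origin at the centre of its underside.
- pinkbox: Pink tin box, 65 by 95 mm, 55 mm high, loose on the table beyond the tray to one side of the reader; leave it alone. Origin at the centre of its underside.
- spare_a: Upright spare tin, same make, 75 mm across, 110 mm high, on the table at the left; leave it alone. Origin at the centre of its underside.
- spare_b: Another upright spare tin beside it; leave it alone. Origin at the centre of its underside.
There are look-alikes about, which are no part of the job. Leave any blue look-alike of the tin alone. Leave any green look-alike of the part that bears window alone.

How it is judged:
By the outcome, as a careful person would: the job done as asked, in the order asked, and still so for the second after the job is handed in, with the robot touching nothing.
It also fails if it takes over 61 s, if anything falls off the work surface, if the arm or the gripper's body presses on something with over 40 N, if the wrist force passes 120 N, or if a joint passes its speed limit or range.

## Working session

There is one attempt and no reset: what is moved stays moved. The work goes in short steps, Python scripts to look and compute and a tool call to move; the robot and the scene stay as the last step left them, time stands still between calls to the robot, and variables do not carry over. Pictures are saved under pics/ and viewed, and the job is handed in when it is done.

Besides the shell and the picture viewer there is one more tool, called after "Request:" as name(argument=value, ...) on one line, values as JSON. jog_arm: Moves the arm, as the interface text tells. Its arguments: {"type":"object","properties":{"targets":{"type":"array","items":{"type":"array"}},"force":{"type":"number"}},"required":["targets"]}

```bash
mkdir -p pics; ls
cat > h.py <<'E'
import numpy as np, cv2
from rig import manip, get_image, camera_model, sign_off, spot_in, silhouettes, spot_point
def save(p,n,crop=None,s=1):
    if crop: p=p[crop[1]:crop[3],crop[0]:crop[2]]
    p=cv2.cvtColor(p,cv2.COLOR_RGB2BGR)
    if s!=1: p=cv2.resize(p,None,fx=s,fy=s,interpolation=cv2.INTER_CUBIC)
    cv2.imwrite('pics/'+n+'.png',p)
def world(cam,u,v,d):
    m=camera_model(cam);K=np.array(m['mtx']);T=np.array(m['world_from_camera'])
    u=np.asarray(u,float);v=np.asarray(v,float)
    x=(u-K[0,2])/K[0,0]*d;y=(v-K[1,2])/K[1,1]*d
    return np.stack([x,-y,-d,np.ones_like(d)],-1)@T.T[:,:3]
def atz(cam,u,v,z):
    a=world(cam,u,v,np.array(1.));o=np.array(camera_model(cam)['world_from_camera'])[:3,3]
    return o+(a-o)*(z-o[2])/(a[2]-o[2])
E
python3 - <<'E'
from h import *
s=manip.get_state();print(s['clock'],s['position'],s['ee_rot'],s['width'])
for c in ['top','scene']:
    p,d=get_image(c);np.savez(c+'0.npz',p=p,d=d);save(p,c+'0',s=1.5)
    print(c,camera_model(c))
    for n in ['tin','tray','jar']:
        print(n,[(np.round(r['position'],1),round(r['score'],2)) for r in spot_in(n,c)])
    print('win',[(np.round(r['position'],1),round(r['score'],2)) for r in spot_point('window',c)])
E
```

```text
pics
0.0 [0.18109159 0.54522673 0.24744453] [-0.69741919  0.69864687 -0.11309319  0.11273399] 0.08523005218890406
top {'mtx': array([[475.18828035,   0.        , 254.94166927],
       [  0.        , 475.18828035, 193.49969585],
       [  0.        ,   0.        ,   1.        ]]), 'world_from_camera': array([[-0.00574879,  0.99190333, -0.12686505,  0.39120293],
       [-0.99994701, -0.00461862,  0.00920084,  0.10925999],
       [ 0.0085404 ,  0.12691122,  0.99187731,  1.50303108],
       [ 0.        ,  0.        ,  0.        ,  1.        ]])}
tin [(array([157.8, 262. ]), 0.95), (array([231.5, 199.3]), 0.69)]
tray [(array([279.6, 205.4]), 0.6)]
jar [(array([312.9, 205.2]), 0.77)]
win [(array([280.4, 163.9]), 0.82)]
scene {'mtx': array([[468.93680334,   0.        , 254.01828066],
       [  0.        , 468.93680334, 193.26505235],
       [  0.        ,   0.        ,   1.        ]]), 'world_from_camera': array([[ 0.06616057, -0.70321562,  0.70789164,  1.58649855],
       [ 0.99772418,  0.03737382, -0.05612179, -0.00264523],
       [ 0.0130091 ,  0.70999365,  0.7040879 ,  1.06399   ],
       [ 0.        ,  0.        ,  0.        ,  1.        ]])}
tin [(array([344.2, 153.1]), 0.96), (array([285.1, 190.3]), 0.75), (array([233.6, 232.5]), 0.29), (array([382.2, 196.5]), 0.24)]
tray [(array([237.6, 201.4]), 0.71)]
jar [(array([201.2, 190.8]), 0.7)]
win [(array([236.3, 220.2]), 0.57), (array([128.7, 247.6]), 0.51)]
```

View pics/top0.png

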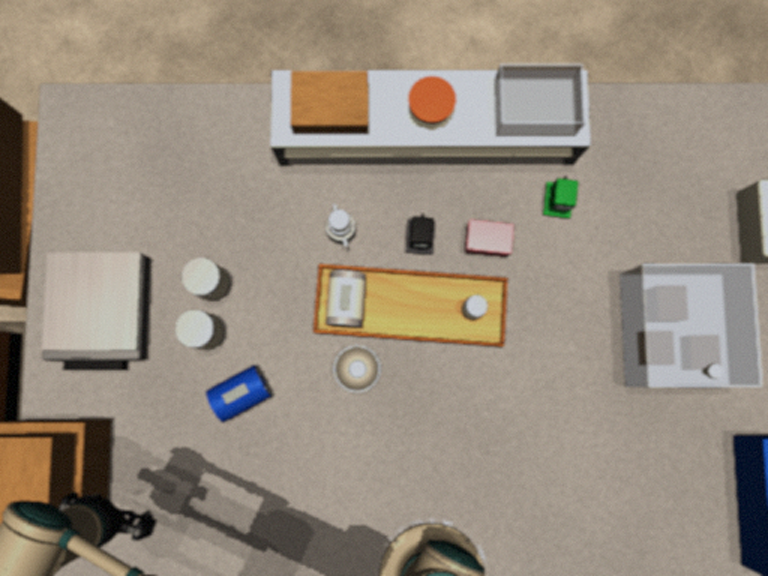

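View pics/scene0.png

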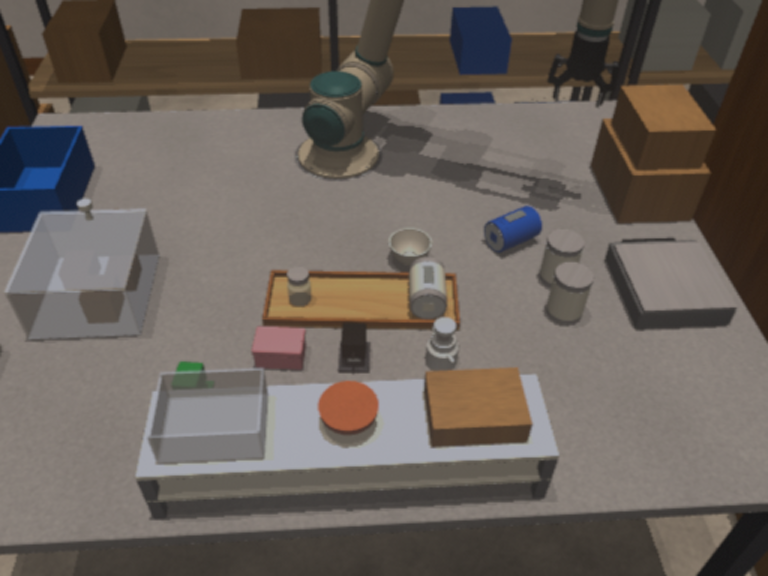

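Run:
```python
from h import *
a=np.load('top0.npz')
save(a['p'],'topc',(190,130,360,260),4.6)
a=np.load('scene0.npz')
save(a['p'],'scenec',(110,150,360,280),3.2)
```

```text
(no output)
```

The real tin is the steel, paper-banded one in the tray at top-view (231,199). The blue one at (158,262) lies on the table and is a look-alike. The reader is the black housing at (281,156), 47 mm off the tray. The green one at (375,130) is a look-alike. I'll confirm both in an enlarged crop.

View pics/topc.png

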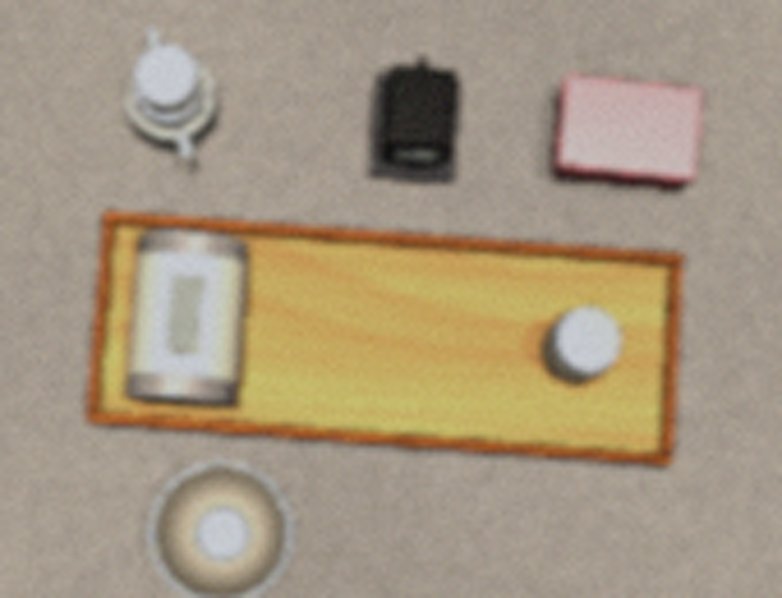

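View pics/scenec.png

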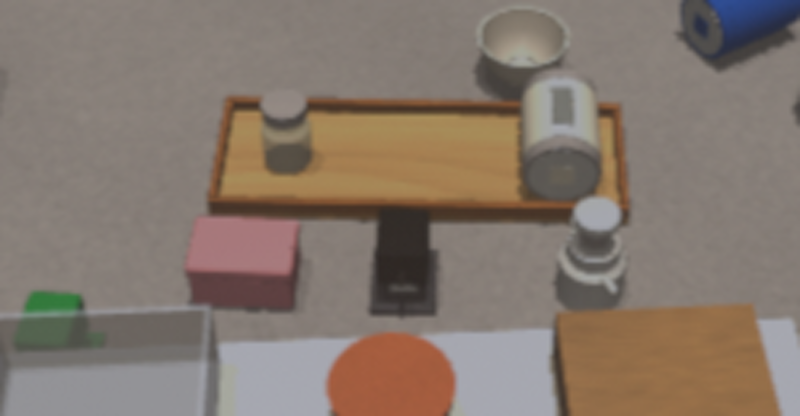

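```bash
cat > meas.py <<'E'
from h import *
def tray(p,d):
    W=world('top',*np.meshgrid(np.arange(512),np.arange(384)),d)
    hsv=cv2.cvtColor(p,cv2.COLOR_RGB2HSV)
    return W,hsv
E
python3 - <<'E'
from h import *
for c in ['top','scene']:
    z=np.load(c+'0.npz');p,d=z['p'],z['d']
    get_image(c)
    W=world(c,*np.meshgrid(np.arange(512),np.arange(384)),d.astype(float))
    for n in ['tin','window','tray','jar','bowl','mould','pinkbox']:
        for r in silhouettes(n,c)[:3]:
            m=r['mask']; w=W[m&(d>0)]
            if len(w)<5: continue
            rc=cv2.minAreaRect(w[:,:2].astype(np.float32)*1000)
            print(c,n,round(r['score'],2),np.round(r['position']),'med',np.round(np.median(w,0),3),'x',np.round(np.percentile(w[:,0],[2,98]),3),'y',np.round(np.percentile(w[:,1],[2,98]),3),'z',np.round(np.percentile(w[:,2],[2,98]),3),np.round(rc[0]),np.round(rc[1]),round(rc[2],1))
    for r in spot_point('window',c)[:2]: print(r, atz(c,*r['position'],0.0475))
E
```

```text
top tin 0.61 [158. 261.] med [0.37  0.387 0.068] x [0.322 0.418] y [0.333 0.444] z [0.022 0.078] [367. 397.] [ 75. 127.] 28.4
top tin 0.56 [231. 201.] med [0.558 0.171 0.078] x [0.505 0.613] y [0.136 0.209] z [0.017 0.088] [566. 176.] [ 81. 123.] 85.7
top window 0.76 [374. 134.] med [ 0.77  -0.275  0.065] x [0.742 0.81 ] y [-0.306 -0.253] z [0.    0.077] [ 784. -289.] [72. 87.] 83.5
top window 0.72 [280. 157.] med [0.692 0.018 0.068] x [0.664 0.735] y [-0.011  0.044] z [0.    0.077] [704.  16.] [61. 85.] 87.4
top tray 0.83 [280. 205.] med [0.549 0.017 0.01 ] x [0.475 0.628] y [-0.154  0.234] z [0.002 0.027] [554.  39.] [409. 152.] 85.5
top jar 0.53 [315. 203.] med [ 0.537 -0.087  0.081] x [0.519 0.561] y [-0.115 -0.067] z [0.006 0.09 ] [540. -93.] [54. 45.] 70.7
top bowl 0.97 [238. 247.] med [0.419 0.15  0.021] x [0.374 0.462] y [0.109 0.191] z [-0.002  0.053] [419. 150.] [89. 97.] 89.7
top mould 0.65 [225. 151.] med [0.705 0.182 0.065] x [0.683 0.731] y [0.157 0.21 ] z [0.015 0.107] [707. 183.] [56. 63.] 89.6
top pinkbox 0.85 [325. 160.] med [ 0.685 -0.124  0.053] x [0.655 0.719] y 
[... 858 characters left out ...]
93. 48.] 4.2
scene jar 0.55 [235. 232.] med [0.724 0.017 0.048] x [0.684 0.741] y [-0.01   0.045] z [0.002 0.077] [708.  17.] [59. 71.] 86.0
scene bowl 0.91 [273. 162.] med [0.401 0.153 0.034] x [0.369 0.468] y [0.112 0.195] z [-0.001  0.055] [408. 154.] [ 92. 207.] 79.9
scene mould 0.64 [293. 232.] med [0.733 0.182 0.054] x [0.7   0.751] y [0.157 0.213] z [0.002 0.106] [698. 189.] [ 63. 129.] 79.7
scene pinkbox 0.84 [184. 232.] med [ 0.715 -0.124  0.052] x [0.667 0.728] y [-0.171 -0.079] z [0.003 0.059] [ 774. -136.] [102. 223.] 84.6
{'position': [234.4, 217.9], 'score': 0.9} [0.66346537 0.01436812 0.0475    ]
{'position': [127.6, 245.7], 'score': 0.64} [ 0.7506914  -0.28296526  0.0475    ]
```

```bash
cat > fit.py <<'E'
from h import *
def rect(uv_mask,z):
    # rectify mask outline at plane z
    cs,_=cv2.findContours(uv_mask.astype(np.uint8),cv2.RETR_EXTERNAL,cv2.CHAIN_APPROX_NONE)
    c=max(cs,key=cv2.contourArea)[:,0,:]
    w=np.array([atz('top',u,v,z)[:2] for u,v in c])*1000
    return w,cv2.minAreaRect(w.astype(np.float32))
def cyl(P,r=37.5):
    # P mm points on tin's upper band; fit axis line y=a+b(x-x0), z0 fixed r+10
    from scipy.optimize import least_squares
    x0=np.median(P[:,0])
    def f(q):
        a,b,z=q
        dy=(P[:,1]-a-b*(P[:,0]-x0))/np.sqrt(1+b*b)
        return np.hypot(dy,P[:,2]-z)-r
    s=least_squares(f,[np.median(P[:,1]),0,47.5],loss='soft_l1',f_scale=2)
    return x0,s.x
E
cat > look.py <<'E'
from fit import *
import sys
n=sys.argv[1]
p,d=get_image('top');np.savez(n+'.npz',p=p,d=d)
d=d.astype(float)
W=world('top',*np.meshgrid(np.arange(512),np.arange(384)),d)*1000
ok=d>0
hsv=cv2.cvtColor(p,cv2.COLOR_RGB2HSV)
# floor points z calibrate
m=ok&(W[...,0]>480)&(W[...,0]<640)&(W[...,1]>-200)&(W[...,1]<260)
fl=m&(abs(W[...,2]-10)<4)&(hsv[...,1]>90)
print('floor z',np.median(W[fl][:,2]),'n',fl.sum())
if n=='a':
  tm=silhouettes('tray','top')[0]['mask']
  w,rc=rect(cv2.morphologyEx(tm.astype(np.uint8),cv2.MORPH_CLOSE,np.ones((9,9))),24);print('tray',rc)
  sm=(m&(hsv[...,1]>90)).astype(np.uint8); sm=cv2.morphologyEx(sm,cv2.MORPH_CLOSE,np.ones((25,25)))
  w,rc=rect(sm,24);print('tray colour',rc)
  h=ok&(W[...,0]>645)&(W[...,0]<760)&(abs(W[...,1]-17)<45)&(hsv[...,2]<90)
  for lo in (5,60,70):
    q=W[h&(W[...,2]>lo)];rc=cv2.minAreaRect(q[:,:2].astype(np.float32));print('reader z>',lo,len(q),rc,np.median(q,0),np.percentile(q,[3,97],axis=0).round(1).tolist())
# tin
t=m&(W[...,2]>55)&(W[...,2]<100)&(W[...,1]>-45)
q=W[t];x0,s=cyl(q);print('tin axis: x0',x0,'y,slope,z',s,'ang deg',np.degrees(np.arctan(s[1])),'x range',np.percentile(q[:,0],[1,99]),len(q))
E
python3 look.py a
```

```text
floor z 9.22501845786905 n 2849
tray ((-2021.23046875, 1179.4544677734375), (6123.853515625, 2289.20703125), 85.99510192871094)
tray colour ((-2027.960693359375, 1197.127197265625), (6076.53955078125, 2240.38134765625), 85.46551513671875)
reader z> 5 380 ((698.4058227539062, 15.71002197265625), (57.33354949951172, 69.76905059814453), 84.64273834228516) [692.26235545  18.09989397  69.93387447] [[667.0, -9.7, 6.0], [724.6, 42.1, 76.9]]
reader z> 60 266 ((698.5911254882812, 16.384872436523438), (45.682552337646484, 55.58756637573242), 83.74150085449219) [698.1799593   15.60462558  71.54606662] [[672.0, -3.7, 65.0], [723.4, 37.2, 77.3]]
reader z> 70 186 ((698.6468505859375, 16.367919921875), (44.6239013671875, 55.2340202331543), 84.22541809082031) [701.4740752   15.23822794  73.59305978] [[673.6, -3.5, 70.2], [724.1, 36.9, 77.7]]
tin axis: x0 558.8724815191848 y,slope,z [ 1.73446063e+02 -7.36374952e-02  4.64377448e+01] ang deg -4.2115163773342825 x range [505.52191541 614.91744192] 871
```

```bash
sed -i 's/rect(sm,24)/rect(sm,0.024)/; s/np.uint8),cv2.MORPH_CLOSE,np.ones((9,9))),24)/np.uint8),cv2.MORPH_CLOSE,np.ones((9,9))),0.024)/' look.py; python3 look.py a
python3 - <<'E'
from h import *
from scipy.spatial.transform import Rotation as R
s=manip.get_state();q=s['ee_rot'];M=R.from_quat([q[1],q[2],q[3],q[0]]).as_matrix();print(M.round(3),s['position'],s['contact_force'],s['clock'])
# reader front lower edge / housing edges in the scene picture
z=np.load('scene0.npz');p,d=z['p'],z['d'].astype(float)
W=world('scene',*np.meshgrid(np.arange(512),np.arange(384)),d)*1000
hsv=cv2.cvtColor(p,cv2.COLOR_RGB2HSV)
h=(d>0)&(W[...,0]>645)&(W[...,0]<760)&(abs(W[...,1]-17)<45)&(hsv[...,2]<70)
for lo in (5,60,70):
    q=W[h&(W[...,2]>lo)];print(len(q),cv2.minAreaRect(q[:,:2].astype(np.float32)),np.percentile(q,[3,97],axis=0).round(1).tolist())
E
```

```text
floor z 9.273828916472882 n 2789
tray ((551.1561889648438, 37.371490478515625), (402.08843994140625, 152.15211486816406), 85.76116943359375)
tray colour ((550.1725463867188, 37.63726806640625), (399.1672668457031, 147.175048828125), 85.46063232421875)
reader z> 5 381 ((699.1976318359375, 15.801752090454102), (56.528648376464844, 73.47611236572266), 84.44514465332031) [692.9476744   18.03705096  69.91734052] [[667.2, -7.8, 6.1], [724.9, 40.3, 76.8]]
reader z> 60 272 ((697.4442138671875, 16.61442756652832), (46.45258712768555, 56.689334869384766), 88.2948989868164) [697.19797527  16.7959111   71.60376243] [[671.9, -4.1, 64.6], [724.2, 39.0, 77.4]]
reader z> 70 189 ((698.2802734375, 16.74441909790039), (44.78025817871094, 55.12013626098633), 83.0418472290039) [699.06312933  15.74579919  72.67938095] [[674.1, -3.4, 70.4], [723.9, 36.9, 77.9]]
tin axis: x0 559.1312694488136 y,slope,z [ 1.73561298e+02 -7.52223274e-02  4.63869639e+01] ang deg -4.301820285753866 x range [505.17738331 614.34682208] 874
[[ 0.949  0.     0.315]
 [-0.315  0.     0.949]
 [ 0.    -1.     0.   ]] [0.18133145 0.54569203 0.24831611] [ 0.17529435 -0.63674982  0.07730286] 1.6
491 ((706.883544921875, 14.875680923461914), (51.67121505737305, 70.21211242675781), 86.03277587890625) [[680.7, -7.7, 6.1], [737.2, 39.6, 76.4]]
269 ((703.1090087890625, 16.90087890625), (44.698760986328125, 60.9849967956543), 83.3563232421875) [[679.2, -4.9, 61.2], [731.5, 37.6, 76.7]]
215 ((703.1331787109375, 17.286361694335938), (43.867820739746094, 57.5827751159668), 83.26663970947266) [[679.3, -4.7, 70.2], [729.8, 37.8, 77.0]]
```

Request:
jog_arm(targets=[[0.05,[0.038,-0.036,0],-0.133],[0.05,[0.038,-0.036,0],-0.133],[0.05,[0.038,-0.036,0],-0.133],[0.05,[0.038,-0.036,0],-0.133],[0.05,[0.038,-0.036,0],-0.133],[0.05,[0.038,-0.036,0],-0.133],[0.05,[0.038,-0.036,0],-0.133],[0.05,[0.038,-0.036,0],-0.133],[0.05,[0.037,-0.036,0],-0.133],[0.05,[0.037,-0.038,0],-0.128]])

```text
clock: 2.85
position: [0.5605, 0.1825, 0.2484]
ee_rot: [-0.48, 0.48, -0.519, 0.519]
contact_force: [0.4, 0.5, 0.8]
width: 0.0502
```

Request:
jog_arm(targets=[[0.05,[0,0,0],0],[0.05,[0,0,-0.04],0],[0.05,[0,0,-0.04],0],[0.05,[0,0,-0.03],0],[0.05,[0,0,-0.015],0],[0.05,[0,0,0],0]])

```text
clock: 3.6
position: [0.5585, 0.1841, 0.1228]
ee_rot: [0.481, -0.482, 0.519, -0.518]
contact_force: [0.3, 0.2, -1.1]
width: 0.0502
```

```bash
cat > st.py <<'E'
from h import *
from scipy.spatial.transform import Rotation as R
s=manip.get_state();q=s['ee_rot'];M=R.from_quat([q[1],q[2],q[3],q[0]]).as_matrix();print(s['clock'],s['position'].round(4),s['contact_force'],s['width'],'jaw deg',np.degrees(np.arctan2(M[1,2],M[0,2])),M[:,1].round(4))
E
python3 st.py
python3 - <<'E'
from h import *
p,d=get_image('scene');save(p,'sc1',(180,60,400,260),3)
p,d=get_image('wrist');save(p,'w1',None,1.4)
E
```

```text
3.6 [0.5585 0.1841 0.1228] [ 0.28964444  0.18707378 -1.05589592] 0.050152403302797896 jaw deg -4.249124791622339 [-1.8e-03 -2.0e-04 -1.0e+00]
```

View pics/sc1.png

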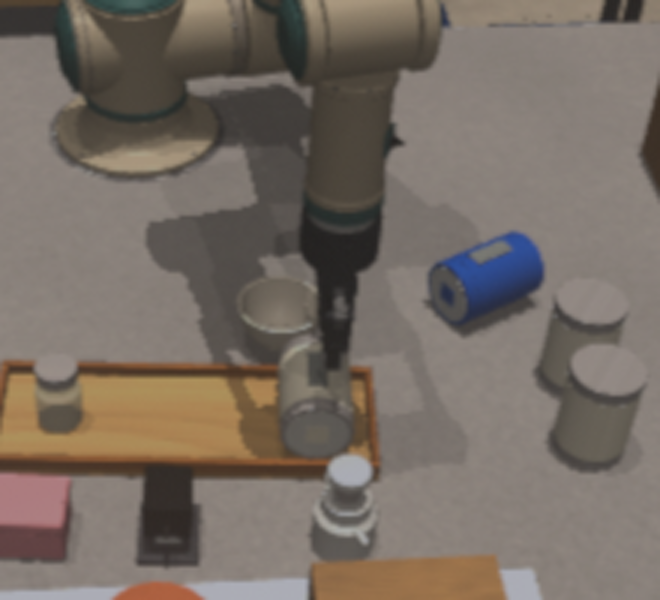

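View pics/w1.png

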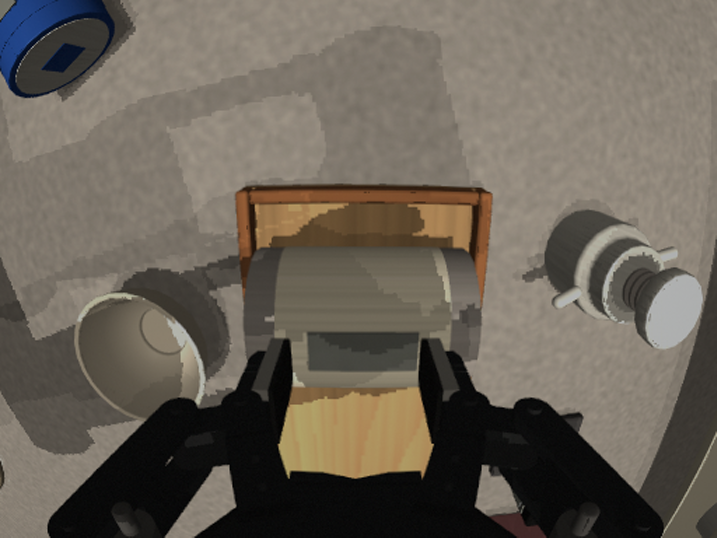

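The scene crop shows the fingers just above the tin near (335,350). In the wrist view both fingertips straddle the middle of the band symmetrically, at about (275,380) and (435,380). Descending until contact.

Request:
jog_arm(targets=[[0.05,[0,0,-0.008],0],[0.05,[0,0,-0.005],0],[0.05,[0,0,-0.002],0],[0.05,[0,0,0],0]])

```text
clock: 4.2
position: [0.5593, 0.1836, 0.1082]
ee_rot: [0.481, -0.481, 0.518, -0.518]
contact_force: [-0.3, -0.5, 0.8]
width: 0.0499
```

Request:
jog_arm(targets=[[0.05,[0,0,-0.002],0],[0.05,[0,0,0],0]])

```text
clock: 4.45
position: [0.5593, 0.1837, 0.1062]
ee_rot: [0.481, -0.481, 0.518, -0.518]
contact_force: [-0.6, -0.9, 0.3]
width: 0.0499
```

Request:
jog_arm(targets=[[0.05,[0,0,-0.002],0],[0.05,[0,0,0],0]])

```text
clock: 4.7
position: [0.5592, 0.1837, 0.1041]
ee_rot: [0.481, -0.481, 0.518, -0.518]
contact_force: [-0.0, -0.4, -0.1]
width: 0.0503
```

Request:
jog_arm(targets=[[0.05,[0,0,-0.002],0],[0.05,[0,0,0],0]])

```text
clock: 4.95
position: [0.5592, 0.1837, 0.1021]
ee_rot: [0.481, -0.481, 0.518, -0.518]
contact_force: [-0.6, -0.5, 0.2]
width: 0.0499
```

Request:
jog_arm(targets=[[0.05,[0,0,-0.002],0],[0.05,[0,0,0],0]])

```text
clock: 5.2
position: [0.5592, 0.1837, 0.1001]
ee_rot: [0.481, -0.481, 0.518, -0.518]
contact_force: [0.3, -0.3, -0.4]
width: 0.05
```

Request:
jog_arm(targets=[[0.05,[0,0,-0.001],0],[0.05,[0,0,0],0]])

```text
clock: 5.45
position: [0.5593, 0.1837, 0.0992]
ee_rot: [0.481, -0.481, 0.518, -0.518]
contact_force: [-0.2, 0.0, -0.4]
width: 0.0501
```

Request:
jog_arm(targets=[[0.05,[0,0,-0.001],0],[0.05,[0,0,0],0]])

```text
clock: 5.7
position: [0.5594, 0.1838, 0.0987]
ee_rot: [-0.481, 0.481, -0.518, 0.518]
contact_force: [-0.4, 0.4, 2.7]
width: 0.05
```

Request:
jog_arm(targets=[[0.05,[0,0,-0.001],0],[0.05,[0,0,0],0]])

```text
clock: 5.95
position: [0.5595, 0.184, 0.0986]
ee_rot: [-0.481, 0.48, -0.518, 0.519]
contact_force: [-1.5, -0.1, 9.0]
width: 0.0501
```

Request:
jog_arm(targets=[[0.05,[0,0,-0.001],0],[0.05,[0,0,0],0]])

```text
clock: 6.2
position: [0.5596, 0.1843, 0.0985]
ee_rot: [-0.482, 0.48, -0.518, 0.519]
contact_force: [-2.9, 0.2, 12.9]
width: 0.0505
```

Contact is at a TCP height of about 0.0987. Rolling one 40 mm test stroke (the tin should advance about 20 mm).

Request:
jog_arm(targets=[[0.05,[0,-0.001,0.0008],0],[0.05,[-0.0002,-0.003,0],0],[0.05,[-0.0003,-0.005,0],0],[0.05,[-0.0004,-0.005,0],0],[0.05,[-0.0004,-0.005,0],0],[0.05,[-0.0004,-0.005,0],0],[0.05,[-0.0004,-0.005,0],0],[0.05,[-0.0004,-0.005,0],0],[0.05,[-0.0003,-0.004,0],0],[0.05,[-0.0002,-0.002,0],0]])

```text
clock: 7.45
position: [0.5564, 0.1437, 0.0987]
ee_rot: [-0.481, 0.48, -0.518, 0.519]
contact_force: [-2.7, -0.8, 8.7]
width: 0.0501
```

Request:
jog_arm(targets=[[0.05,[0,0,0],0],[0.05,[0,0,0],0]])

```text
clock: 7.7
position: [0.5564, 0.1437, 0.0987]
ee_rot: [-0.481, 0.481, -0.518, 0.519]
contact_force: [-2.6, 0.1, 10.6]
width: 0.0501
```

```bash
cat > tin.py <<'E'
from fit import *
import sys
from scipy.optimize import least_squares
# tin from scene depth (works when top is occluded by arm)
n=sys.argv[1];out=[]
s=manip.get_state();print(s['clock'],s['position'].round(4),np.round(s['contact_force'],1))
for c in ['scene','top']:
    p,d=get_image(c);d=d.astype(float)
    save(p,n+c,(150,110,350,260),4)
    ms=silhouettes('tin',c)
    W=world(c,*np.meshgrid(np.arange(512),np.arange(384)),d)*1000
    for r in ms:
        q=W[r['mask']&(d>0)]
        md=np.median(q,0)
        if not(500<md[0]<640 and -60<md[1]<230): continue
        q=q[(q[:,2]>45)&(q[:,2]<90)&(q[:,0]<608)&(q[:,0]>500)]
        def f(k):
            dy=(q[:,1]-k[0]-k[1]*(q[:,0]-550))/np.sqrt(1+k[1]**2);return np.hypot(dy,q[:,2]-46.7)-37.5
        k=least_squares(f,[md[1],-.075],loss='soft_l1',f_scale=1.5).x
        print(c,'axis y at x=550',k[0].round(1),'deg',np.degrees(np.arctan(k[1])).round(2),'v',(550*.075+k[0]*.9972).round(1),'x',np.percentile(W[r['mask']&(d>0)][:,0],[2,98]).round(),len(q))
E
python3 tin.py b
```

```text
7.7 [0.5564 0.1437 0.0987] [-2.6  0.1 10.6]
scene axis y at x=550 155.7 deg -4.73 v 196.5 x [512. 620.] 380
top axis y at x=550 4338453.6 deg 90.0 v 4326347.2 x [503. 549.] 189
```

Request:
jog_arm(targets=[[0.05,[0,0,0.003],0],[0.05,[0,0,0.004],0],[0.05,[0.0008,0.01,0],0],[0.05,[0.0007,0.01,0],0],[0.05,[0,0,-0.004],0],[0.05,[0,0,-0.002],0],[0.05,[0,0,-0.001],0],[0.05,[0,0,0],0]])

```text
clock: 8.9
position: [0.5577, 0.164, 0.0985]
ee_rot: [0.481, -0.481, 0.518, -0.518]
contact_force: [-3.0, 0.8, 9.2]
width: 0.0499
```

Request:
jog_arm(targets=[[0.05,[0,-0.001,0],0],[0.05,[-0.0002,-0.003,0],0],[0.05,[-0.0003,-0.005,0],0],[0.05,[-0.0004,-0.005,0],0],[0.05,[-0.0004,-0.005,0],0],[0.05,[-0.0004,-0.005,0],0],[0.05,[-0.0004,-0.005,0],0],[0.05,[-0.0004,-0.005,0],0],[0.05,[-0.0003,-0.004,0],0],[0.05,[-0.0002,-0.002,0],0]])

```text
clock: 10.15
position: [0.5546, 0.1235, 0.0987]
ee_rot: [-0.481, 0.481, -0.518, 0.519]
contact_force: [-3.1, -0.5, 10.7]
width: 0.0501
```

```bash
python3 tin.py c
```

```text
10.15 [0.5546 0.1235 0.0987] [-3.1 -0.5 10.7]
scene axis y at x=550 135.0 deg -4.28 v 175.9 x [499. 620.] 408
top axis y at x=550 2468635.2 deg 90.0 v 2461764.3 x [500. 543.] 163
```

Request:
jog_arm(targets=[[0.05,[0,0,0.003],0],[0.05,[0,0,0.004],0],[0.05,[0.0008,0.01,0],0],[0.05,[0.0007,0.01,0],0],[0.05,[0,0,-0.004],0],[0.05,[0,0,-0.002],0],[0.05,[0,0,-0.001],0],[0.05,[0,0,0],0]])

```text
clock: 11.35
position: [0.5562, 0.144, 0.0985]
ee_rot: [0.481, -0.481, 0.518, -0.518]
contact_force: [-2.2, 0.9, 9.5]
width: 0.0501
```

Request:
jog_arm(targets=[[0.05,[0,-0.001,0],0],[0.05,[-0.0002,-0.003,0],0],[0.05,[-0.0003,-0.005,0],0],[0.05,[-0.0004,-0.005,0],0],[0.05,[-0.0004,-0.005,0],0],[0.05,[-0.0004,-0.005,0],0],[0.05,[-0.0004,-0.005,0],0],[0.05,[-0.0004,-0.005,0],0],[0.05,[-0.0003,-0.004,0],0],[0.05,[-0.0002,-0.002,0],0]])

```text
clock: 12.6
position: [0.5531, 0.1035, 0.0987]
ee_rot: [-0.481, 0.481, -0.518, 0.519]
contact_force: [-2.5, 0.2, 11.2]
width: 0.05
```

Request:
jog_arm(targets=[[0.05,[0,0,0.003],0],[0.05,[0,0,0.004],0],[0.05,[0.0008,0.01,0],0],[0.05,[0.0007,0.01,0],0],[0.05,[0,0,-0.004],0],[0.05,[0,0,-0.002],0],[0.05,[0,0,-0.001],0],[0.05,[0,0,0],0]])

```text
clock: 13.6
position: [0.5547, 0.124, 0.0984]
ee_rot: [0.481, -0.481, 0.518, -0.518]
contact_force: [-2.4, 0.7, 9.0]
width: 0.05
```

Request:
jog_arm(targets=[[0.05,[0,-0.001,0],0],[0.05,[-0.0002,-0.003,0],0],[0.05,[-0.0003,-0.005,0],0],[0.05,[-0.0004,-0.005,0],0],[0.05,[-0.0004,-0.005,0],0],[0.05,[-0.0004,-0.005,0],0],[0.05,[-0.0004,-0.005,0],0],[0.05,[-0.0004,-0.005,0],0],[0.05,[-0.0003,-0.004,0],0],[0.05,[-0.0002,-0.002,0],0]])

```text
clock: 14.85
position: [0.5515, 0.0835, 0.0987]
ee_rot: [-0.481, 0.481, -0.518, 0.518]
contact_force: [-3.7, 0.3, 11.0]
width: 0.05
```

```bash
python3 tin.py d
```

```text
14.85 [0.5515 0.0835 0.0987] [-3.7  0.3 11. ]
scene axis y at x=550 94.1 deg -3.96 v 135.1 x [511. 615.] 418
top axis y at x=550 5515319.7 deg 90.0 v 5499918.0 x [500. 544.] 140
```

Request:
jog_arm(targets=[[0.05,[0,0,0.003],0],[0.05,[0,0,0.004],0],[0.05,[0.0008,0.01,0],0],[0.05,[0.0007,0.01,0],0],[0.05,[0,0,-0.004],0],[0.05,[0,0,-0.002],0],[0.05,[0,0,-0.001],0],[0.05,[0,0,0],0]])

```text
clock: 16.05
position: [0.5532, 0.1039, 0.0983]
ee_rot: [0.481, -0.481, 0.518, -0.518]
contact_force: [-2.7, 0.4, 8.8]
width: 0.05
```

Request:
jog_arm(targets=[[0.05,[0,-0.001,0],0],[0.05,[-0.0002,-0.003,0],0],[0.05,[-0.0003,-0.005,0],0],[0.05,[-0.0004,-0.005,0],0],[0.05,[-0.0004,-0.005,0],0],[0.05,[-0.0004,-0.005,0],0],[0.05,[-0.0004,-0.005,0],0],[0.05,[-0.0004,-0.005,0],0],[0.05,[-0.0003,-0.004,0],0],[0.05,[-0.0002,-0.002,0],0]])

```text
clock: 17.3
position: [0.55, 0.0634, 0.0987]
ee_rot: [-0.481, 0.481, -0.518, 0.518]
contact_force: [-3.6, -0.0, 11.6]
width: 0.0498
```

Request:
jog_arm(targets=[[0.05,[0,0,0.003],0],[0.05,[0,0,0.004],0],[0.05,[0.0008,0.01,0],0],[0.05,[0.0007,0.01,0],0],[0.05,[0,0,-0.004],0],[0.05,[0,0,-0.002],0],[0.05,[0,0,-0.001],0],[0.05,[0,0,0],0]])

```text
clock: 18.3
position: [0.5517, 0.0839, 0.0982]
ee_rot: [0.481, -0.481, 0.518, -0.518]
contact_force: [-2.7, 1.6, 9.0]
width: 0.0502
```

Request:
jog_arm(targets=[[0.05,[0,-0.001,0],0],[0.05,[-0.0002,-0.003,0],0],[0.05,[-0.0003,-0.005,0],0],[0.05,[-0.0004,-0.005,0],0],[0.05,[-0.0004,-0.005,0],0],[0.05,[-0.0004,-0.005,0],0],[0.05,[-0.0004,-0.005,0],0],[0.05,[-0.0004,-0.005,0],0],[0.05,[-0.0003,-0.004,0],0],[0.05,[-0.0002,-0.002,0],0]])

```text
clock: 19.55
position: [0.5485, 0.0434, 0.0987]
ee_rot: [-0.481, 0.481, -0.518, 0.518]
contact_force: [-3.5, 0.2, 11.6]
width: 0.0501
```

```bash
python3 tin.py e
```

```text
19.55 [0.5485 0.0434 0.0987] [-3.5  0.2 11.6]
scene axis y at x=550 53.0 deg -3.39 v 94.1 x [508. 612.] 511
top axis y at x=550 50.3 deg -5.71 v 91.4 x [494. 532.] 95
```

Request:
jog_arm(targets=[[0.05,[0,0,0.003],0],[0.05,[0,0,0.004],0],[0.05,[0.0008,0.01,0],0],[0.05,[0.0007,0.01,0],0],[0.05,[0,0,-0.004],0],[0.05,[0,0,-0.002],0],[0.05,[0,0,-0.001],0],[0.05,[0,0,0],0]])

```text
clock: 20.75
position: [0.5502, 0.0639, 0.0982]
ee_rot: [0.481, -0.481, 0.518, -0.518]
contact_force: [-2.9, 0.6, 9.6]
width: 0.0501
```

Request:
jog_arm(targets=[[0.05,[0,-0.001,0],0],[0.05,[-0.0002,-0.003,0],0],[0.05,[-0.0003,-0.005,0],0],[0.05,[-0.0004,-0.005,0],0],[0.05,[-0.0004,-0.005,0],0],[0.05,[-0.0004,-0.005,0],0],[0.05,[-0.0004,-0.005,0],0],[0.05,[-0.0004,-0.005,0],0],[0.05,[-0.0003,-0.004,0],0],[0.05,[-0.0002,-0.002,0],0]])

```text
clock: 22.0
position: [0.5469, 0.0234, 0.0988]
ee_rot: [-0.481, 0.481, -0.518, 0.518]
contact_force: [-3.7, 0.7, 13.2]
width: 0.0498
```

Request:
jog_arm(targets=[[0.05,[0,0,0],0],[0.05,[0,0,0.003],0],[0.05,[0,0,0.007],0],[0.05,[0,0,0.04],0],[0.05,[0,0.05,0.02],0],[0.05,[0,0.05,0.02],0],[0.05,[-0.02,0.05,0],0],[0.05,[-0.05,0.03,0],0],[0.05,[-0.05,0.02,0],0],[0.05,[-0.05,0,0],0]])

```text
clock: 23.25
position: [0.3758, 0.2249, 0.187]
ee_rot: [0.481, -0.481, 0.518, -0.518]
contact_force: [-1.3, 0.2, -0.1]
width: 0.0504
```

```bash
python3 tin.py f; python3 look.py a
```

```text
23.25 [0.3758 0.2249 0.187 ] [-1.3  0.2 -0.1]
scene axis y at x=550 32.4 deg -3.65 v 73.5 x [500. 610.] 703
top axis y at x=550 30.2 deg -4.65 v 71.4 x [494. 601.] 814
floor z 9.363828903875548 n 2829
tray ((550.073974609375, 39.0477294921875), (398.4328308105469, 147.5260467529297), 85.77590942382812)
tray colour ((550.279052734375, 37.69970703125), (399.6187744140625, 147.191162109375), 85.51275634765625)
reader z> 5 385 ((697.4949340820312, 15.909168243408203), (56.486717224121094, 72.84564208984375), 82.94656372070312) [690.32758873  18.16277307  69.27895136] [[667.1, -7.6, 5.8], [724.5, 40.4, 76.7]]
reader z> 60 270 ((697.9620971679688, 16.47180938720703), (45.97018814086914, 57.32706832885742), 87.59835815429688) [696.86037777  15.47868249  71.45989294] [[671.2, -3.9, 63.9], [723.8, 37.2, 77.0]]
reader z> 70 175 ((698.1194458007812, 16.569602966308594), (45.741146087646484, 54.06451416015625), 87.56146240234375) [696.19002042  15.6293872   73.12649369] [[673.5, -3.4, 70.3], [723.8, 36.9, 77.3]]
tin axis: x0 547.3336549190954 y,slope,z [30.48315996 -0.0804246  46.28667911] ang deg -4.598093385510113 x range [493.62322978 601.91342192] 853
```

View pics/ftop.png

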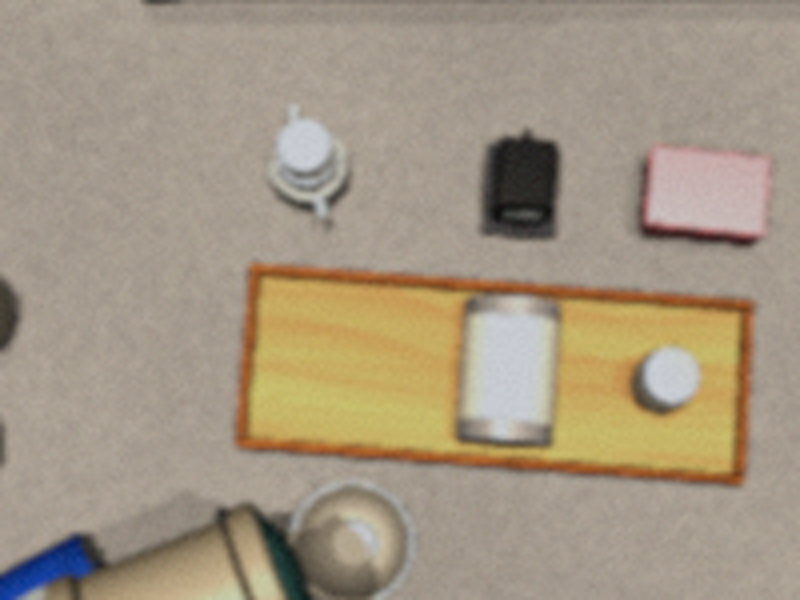

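```bash
cat > fine.py <<'E'
from h import *
from scipy.optimize import least_squares
th=np.radians(4.35);ev=np.array([np.sin(th),np.cos(th)]);eu=np.array([np.cos(th),-np.sin(th)])
for c in ['top','scene']:
    P=[];D=[]
    for i in range(4):
        p,d=get_image(c);P.append(p.astype(float));D.append(d)
    p=np.mean(P,0);d=np.median(D,0).astype(float)
    m=camera_model(c);K=np.array(m['mtx']);T=np.array(m['world_from_camera'])
    # rectify onto plane z along tray axes, 0.5 mm
    def rectify(z,u0,u1,v0,v1,s=.5):
        U,V=np.meshgrid(np.arange(u0,u1,s),np.arange(v0,v1,s))
        X=np.stack([U*eu[0]+V*ev[0],U*eu[1]+V*ev[1],np.full_like(U,z)],-1)/1000
        C=(X-T[:3,3])@T[:3,:3]
        px=K[0,2]+K[0,0]*C[...,0]/-C[...,2];py=K[1,2]-K[1,1]*C[...,1]/-C[...,2]
        return cv2.remap(p.astype(np.float32),px.astype(np.float32),py.astype(np.float32),cv2.INTER_LINEAR).mean(-1),np.arange(v0,v1,s)
    uc=700*eu[0]+16.5*eu[1]; 
    g,v=rectify(77,uc-12,uc+12,20,120)
    pr=g.mean(1);lo=np.percentile(pr,8)
    k=len(v)//2
    half=(lo+np.median(pr[:15]))/2;half2=(lo+np.median(pr[-15:]))/2
    a=[i for i in range(k) if pr[i]>half][-1];b=[i for i in range(k,len(v)) if pr[i]>half2][0]
    print(c,'reader edges z77',v[a],v[b],'centre',(v[a]+v[b])/2,'w',v[b]-v[a])
    W=world(c,*np.meshgrid(np.arange(512),np.arange(384)),d)*1000
    u=W[...,:2]@eu;vv=W[...,:2]@ev
    fl=(d>0)&(abs(vv-71)<45)&(W[...,2]>50)&(W[...,2]<95)&(W[...,0]<598)&(W[...,0]>500)
    q=np.stack([u[fl],vv[fl],W[fl][:,2]],-1)
    f=lambda k:np.hypot((q[:,1]-k[0]-k[1]*(q[:,0]-545)),q[:,2]-k[2])-37.5
    for ff,x0 in ((f,[71,0,47]),):
        s=least_squares(ff,x0,loss='soft_l1',f_scale=1.5);print('  tin v',s.x[0].round(2),'deg rel tray',np.degrees(s.x[1]).round(2),'z',s.x[2].round(1),len(q))
    # reader by depth
    rd=(d>0)&(W[...,2]>66)&(u>655)&(u<730)&(abs(vv-69)<40)
    print('  reader depth v',np.percentile(vv[rd],[2,98]).round(1),np.percentile(vv[rd],[2,98]).mean().round(1))
E
python3 fine.py; python3 st.py
```

```text
top reader edges z77 43.0 99.5 centre 71.25 w 56.5
  tin v 71.96 deg rel tray 0.17 z 46.3 780
  reader depth v [47.9 91.4] 69.7
scene reader edges z77 46.5 93.5 centre 70.0 w 47.0
  tin v 73.63 deg rel tray -0.43 z 47.3 532
  reader depth v [49.2 93.3] 71.3
23.95 [0.3777 0.2236 0.187 ] [-0.20060023  0.32331208  0.46780878] 0.05044618775363008 jaw deg -4.328230834979883 [-2.e-04 -1.e-04 -1.e+00]
```

Same-camera differences put the tin about 2.5 mm short (top −2.3 mm, scene about −3 mm). One trim stroke of 5 mm at the fingertip.

Request:
jog_arm(targets=[[0.05,[0.05,0,0],0],[0.05,[0.05,-0.02,0],0],[0.05,[0.05,-0.03,0],0],[0.05,[0.02,-0.05,0],0],[0.05,[0.0007,-0.05,-0.02],0],[0.05,[0,-0.04,-0.02],0],[0.05,[0,0,-0.025],0],[0.05,[0,0,-0.013],0],[0.05,[0,0,-0.006],0],[0.05,[0,0,0],0]])

```text
clock: 25.2
position: [0.5482, 0.0343, 0.1032]
ee_rot: [-0.481, 0.481, -0.518, 0.518]
contact_force: [0.0, -0.1, 0.3]
width: 0.0499
```

Request:
jog_arm(targets=[[0.05,[0,0,-0.003],0],[0.05,[0,0,-0.0015],0],[0.05,[0,0,0],0]])

```text
clock: 25.58
position: [0.5483, 0.0338, 0.099]
ee_rot: [-0.481, 0.481, -0.518, 0.519]
contact_force: [0.4, 0.3, 1.2]
width: 0.0497
```

Request:
jog_arm(targets=[[0.05,[0,0,-0.001],0],[0.05,[0,0,0],0],[0.05,[0,-0.001,0],0],[0.05,[-0.0001,-0.001,0],0],[0.05,[-0.0001,-0.001,0],0],[0.05,[-0.0001,-0.001,0],0],[0.05,[-0.0001,-0.001,0],0],[0.05,[0,0,0],0],[0.05,[0,0,0],0]])

```text
clock: 26.7
position: [0.5479, 0.0286, 0.0989]
ee_rot: [-0.481, 0.481, -0.518, 0.519]
contact_force: [-1.6, 0.6, 6.1]
width: 0.0498
```

Request:
jog_arm(targets=[[0.05,[0,0,0.001],0],[0.05,[0,0,0.003],0],[0.05,[0,0,0.007],0],[0.05,[0,0,0.04],0],[0.05,[0,0.05,0.02],0],[0.05,[0,0.05,0.02],0],[0.05,[-0.02,0.05,0],0],[0.05,[-0.05,0.03,0],0],[0.05,[-0.05,0.02,0],0],[0.05,[-0.05,0,0],0]])

```text
clock: 27.95
position: [0.3762, 0.2299, 0.1889]
ee_rot: [0.482, -0.481, 0.518, -0.518]
contact_force: [-0.3, 0.2, 0.1]
width: 0.0499
```

```bash
python3 fine.py; python3 tin.py g; python3 look.py a|tail -4
```

```text
top reader edges z77 43.0 100.0 centre 71.5 w 57.0
  tin v 69.29 deg rel tray -0.02 z 46.2 781
  reader depth v [47.6 91.3] 69.4
scene reader edges z77 46.5 93.5 centre 70.0 w 47.0
  tin v 70.95 deg rel tray -0.2 z 47.3 531
  reader depth v [49.  93.3] 71.2
28.35 [0.3792 0.2287 0.1888] [-0.5  0.4  0.1]
scene axis y at x=550 29.7 deg -3.5 v 70.8 x [498. 611.] 711
top axis y at x=550 27.8 deg -4.19 v 69.0 x [493. 602.] 816
reader z> 5 363 ((700.143798828125, 15.38420295715332), (56.756954193115234, 73.25587463378906), 84.04176330566406) [693.07933281  18.06407026  69.74780275] [[667.8, -7.8, 6.1], [724.8, 40.3, 77.0]]
reader z> 60 267 ((697.8411865234375, 16.605873107910156), (46.17453384399414, 56.14226531982422), 87.93921661376953) [696.92577518  15.92744228  71.65588879] [[672.5, -3.8, 63.7], [724.5, 37.1, 77.4]]
reader z> 70 177 ((698.938232421875, 16.961360931396484), (44.602325439453125, 55.13593292236328), 82.57182312011719) [698.25664287  15.85514029  73.16530401] [[675.1, -3.4, 70.3], [724.1, 37.0, 77.8]]
tin axis: x0 547.6234384098125 y,slope,z [27.92723978 -0.08395462 46.13241849] ang deg -4.798991348597708 x range [493.42417844 602.07798709] 863
```

View pics/gtop.png

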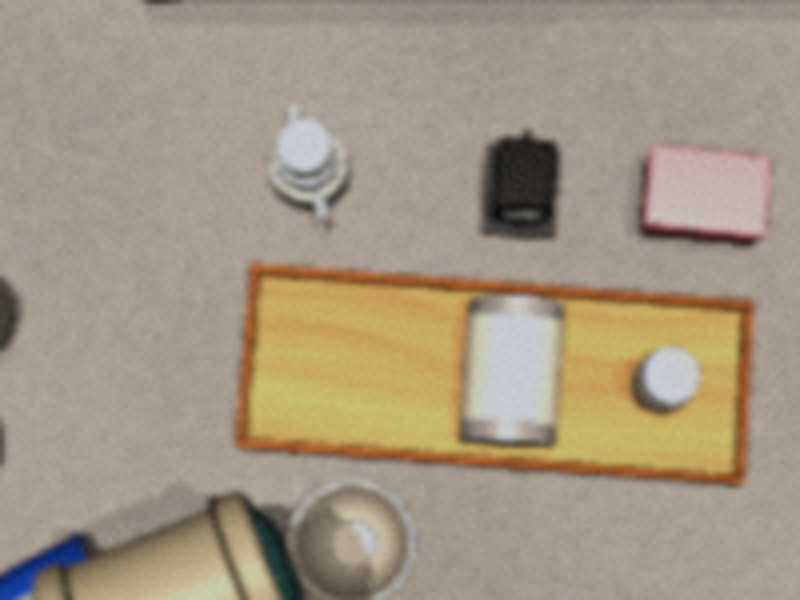

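View pics/gscene.png

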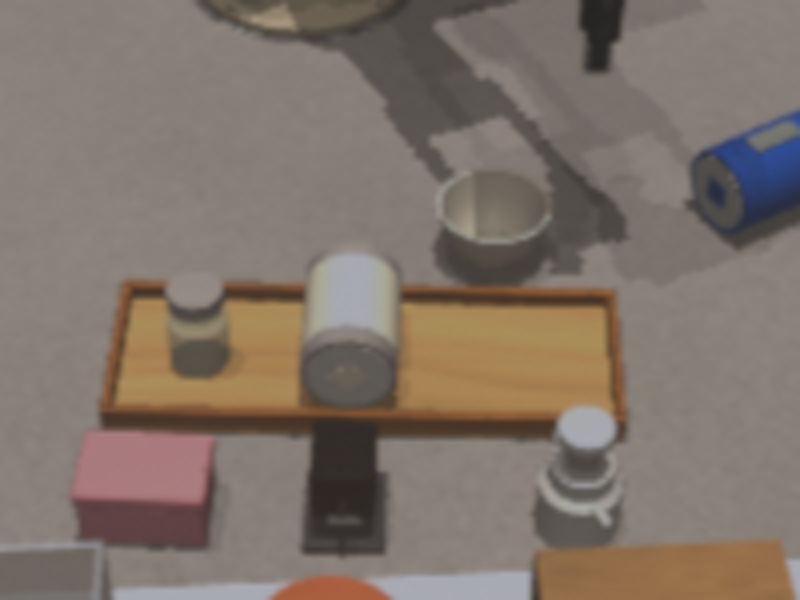

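The views show the tin lying centred in line with the reader: top crop tin (512,370), reader (522,185) along the 4.3° tray axis. The tin and reader positions along the tray agree within about 1 mm, and the arm is clear.

```bash
python3 -c "
from h import *
print(sign_off())"; python3 st.py
```

```text
the job is handed in; nothing more can be done
None
the job is handed in; nothing more can be done
```

I rolled the tin along the tray until its end faced the code reader's window, then lifted the arm clear and handed the job in at about 28 s. It took seven top-contact strokes with the fingertips, 20 mm of tin travel each, plus one 2.5 mm trim. The press force I read was up to about 13 N, and the tin was never gripped or picked up.

**Centring:** the top camera puts the tin at 69.3 mm along the tray's y direction and the reader at 69.4 mm. The scene camera puts the tin at 71.0 mm and the reader at 70.0 mm by its edges, or 71.2 mm by depth. The top camera's brightness-edge reading of the reader disagreed at 71.5 mm. I discarded it because its 57 mm width for a 46 mm housing shows it took in the base plate or its shadow.

**Squareness:** the main fit gives 0.0° (top) and −0.2° (scene) relative to the tray. Rougher fits put the tin within about 1° of square.

**Other objects:** in the final pictures the jar, bowl, mould, pink box and blue look-alike appear where they were. I did not check the spare tins or the green reader in those last views.

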